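# Eject the battery pack and catch it

### The job

Release the mini chopper's battery pack from its charging dock: press the eject key down with one fingertip, and stop the pack with the other finger as the ejector springs shoot it out, before it slides out of the open end of the dock. Only touch the pack: do not grip or lift it, and leave the things beside the dock alone. Finish while holding it like this: one finger still keeps the key down, and the pack, popped out about one to three centimetres, stays trapped between the springs and the other finger.

Things in the scene. Friction and masses are not known exactly. Their poses are not given: they have to be found in the camera images.
- charging_dock: White dock fixed level on the worktop, 84 mm wide (y). Origin on the worktop where rear housing and tray meet. Housing: x 0 to +55 mm, flat top 22 mm above the worktop. Tray: x 0 to -79 mm, slippery floor 8 mm above the worktop, between side cheeks 21.5 mm high, 75 mm apart; its front (-x) end is open, without a stop.
- eject_key (a joint): Travel of the eject key, a grey ribbed key in the top of the dock's rear housing: 0 = up, 0.006 m = fully down, flush with the housing. A spring returns it (1.3 N at the top, 3.3 N at the bottom). Pressing it lowers the latch tooth that holds the pack; the pack comes free at about 4 mm.
- key_top (a point): Centre of the key's top, which is 28 mm (along the dock's x) by 34 mm; 28 mm above the worktop when up, at dock x = +19.5 mm, y = 0.
- battery_pack: Grey battery pack, 40 (x) by 72 (y) by 32 mm high, about 0.2 kg, loose in the dock's tray, axes parallel to the dock's. Origin at the centre of its underside, at dock x = -20.5 mm while latched; its top is 40 mm above the worktop. Once freed, two spring pins push its rear towards the dock's -x (2.5 N, 1.4 N after their full 38 mm); untouched, it shoots out of the tray in under half a second.
- pack_front (a point): Centre of the pack's front face (facing the dock's -x), 28 mm above the worktop; 60 mm in front of the centre of the key while the pack is latched.
- salt_shaker: Loose glass salt shaker, 44 mm across, 90 mm high, beside the dock. Origin at the centre of its underside. Leave it alone.
- espresso_cup: Loose small white cup with a handle, 62 x 88 mm, 50 mm high, on one side of the dock. Origin at the centre of its underside. Leave it alone.
There are look-alikes about, which are no part of the job. Leave any red or turquoise look-alike of the battery_pack alone.

How it is judged:
On the way, in this order (a step that is already met when the one before it is completed fails the run):
1. the eject key is pressed (value of joint eject_key above 0.003 m).
2. the popped pack is stopped against a finger while a finger still holds the key down (value of joint eject_key above 0.003 m and contact force between the fingers and eject_key above 0.3 N and contact force between the fingers and battery_pack above 0.3 N and x of battery_pack in the frame of charging_dock between -0.0562 and -0.0282 m and linear speed of battery_pack below 0.02 m/s), for 0.3 s.
At the end, for the whole second after the job is handed in: The key is held at least 3 mm down by a finger, and the pack rests at 8 to 36 mm out of its latched place, still in the dock's tray, at rest and pressing on a finger with at least 0.3 N (all of step 2); the arm keeps its last pose, push and grip.
It fails at once if the pack slides out more than 42 mm (x of battery_pack in the frame of charging_dock below -0.0622 m).
It fails at once if the pack is lifted 10 mm or more off the tray (z of battery_pack in the frame of charging_dock above 0.018 m).
It fails at once if the pack is tipped by more than 15 degrees (angle between battery_pack's own z axis and vertical above 0.26 rad).
It fails at once if the salt shaker is knocked or shifted by more than 15 mm (distance of salt_shaker from where it was at the start of the episode above 0.015 m).
It fails at once if the espresso cup is knocked or shifted by more than 15 mm (distance of espresso_cup from where it was at the start of the episode above 0.015 m).
It also fails if it takes over 29 s, if anything falls off the work surface, if the arm or the gripper's body presses on something with over 40 N, if the wrist force passes 120 N, or if a joint passes its speed limit or range.

### The arm

A 6-joint arm with a two-finger parallel gripper is mounted at the origin on a cart in front of the work surface, level with it; the furniture and walls round the work are solid. World frame = base frame: x ahead of the robot, y to its left, z up, the work surface at z = 0. Lengths are in m, angles in rad, forces in N, time in s.
With the tool pointing down it reaches from about 0.275 to 1 m from the base axis. Payload 8.4 kg.
Tool frame: the origin (TCP) lies on the centre line of the jaws, within the pads' length; the fingertips stand 17 mm ahead of it and the grasp point (between the pads) lies 2 mm behind it (bot.tcp_to_tips is the z of the fingertips in the tool frame, in m); z points along the fingers, y is the line along which they close (so a half turn about z gives the same grasp; the last joint's range is limited). The gripper opens to 85 mm and grips with 20 to 120 N. Pads are 22 mm wide; open, the fingers measure 114 mm over their backs; the gripper's body (76 mm by 85 mm) begins 54 mm behind the grasp point. The pads swing forward as they close: fully open they stand 13 mm farther back than shut.
Start: joints at [1.292, 0.353, 1.633, -0, 1.155, -0.002], TCP at [0.171, 0.601, 0.248] pointing down, gripper open.
Joint ranges: [-2.63, 2.63], [-0.92, 2.1], [0.06, 2.66], [-1.3, 4.44], [0, 2.69], [-3.02, 3.02]. Speed limits (rad/s): [2.22, 2.22, 2.79, 3.14, 3.14, 3.14].

### API

Orientations are given as a unit quaternion [x, y, z, w].
In Python, from workcell import bot, hand, kinematics, get_obs, vision, hand_in gives the robot as it stands. The module is installed in compiled form; this text tells all that it offers. Calls block until the motion is done:
- bot.reach(position, orientation): joint-space move of the TCP to a pose.
- bot.servo_line(position, ori=None, velocity=0.15): straight line of the TCP; ori=None keeps the orientation; velocity is the mean speed in m/s.
- bot.goto_joints(angles): joint-space move.
- hand.move_gripper(opening, strength=None): finger opening in m; strength is the grip in N (None keeps the last); returns when the fingers have stopped.
- bot.dwell(seconds).
- kinematics.solve_ik(position, orientation): joint angles nearest the present ones, or None.
- get_obs(): the state.
- vision.read_camera(name): name is "scene" or "top" or "wrist"; returns a dict with "frame" (400x640x3 uint8, red, green, blue), "intrinsics" (3x3 intrinsics, pixels), "dist" ([k1, k2, p1, p2, k3] as OpenCV has them; the pictures are not rectified), "view" (4x4, takes a point from world to camera coordinates). Camera axes: x right, y down, z forward; pixel columns grow to the right and rows downward; lengths in m; the calibration is good to about 2 mm. A picture is of the moment at which its call begins. There is no depth.
A pose or a line that the arm cannot do raises bot.IKError and nothing moves.
- hand_in(): hands the job in; it is judged then, once.
The state is a dict: "time_s": time; "joint_pos": joint angles; "joint_vel": joint speeds; "joint_efforts": joint torques, N m; "position": TCP position; "orientation": TCP orientation; "wrist_force": force on the tool from outside, world axes, zero at the start; "ft_torque": the same for the moment, N m; "gripper_width": finger opening in m; "grip_force": force on a finger pad.
Only numpy, scipy, OpenCV 4.12 (cv2) and the standard library are available. Lean on these libraries where they do the work, as an engineer would, in place of code of your own. Each camera call takes 0.05 s, during which the arm holds its last target. There are 200 camera calls.

## Working session

There is one attempt and no reset: what is moved stays moved. The work goes in short steps, each a Python script; the robot and the scene stay as the last script left them, time stands still between calls to the robot, and variables do not carry over. Pictures are saved under pics/ and viewed, at most 10 in all, crops included, and the job is handed in when it is done.

```bash
mkdir -p pics; python3 - <<'E'
from workcell import *
import cv2,numpy as np
for n in ["top","scene"]:
    c=vision.read_camera(n); np.savez(f"{n}.npz",**c); cv2.imwrite(f"pics/{n}.png",c["frame"][:,:,::-1])
    print(n,c["intrinsics"].tolist(),c["dist"],np.round(c["view"],3).tolist())
o=get_obs();print(o["time_s"],o["orientation"],o["gripper_width"],o["wrist_force"],bot.tcp_to_tips)
E
```

```text
top [[507.7127401035222, 0.0, 328.09840873836833], [0.0, 507.7127401035222, 200.33487142272557], [0.0, 0.0, 1.0]] [-0.07468826  0.          0.          0.          0.        ] [[-0.0, -1.0, 0.003, -0.002], [-0.991, -0.0, -0.137, 0.531], [0.137, -0.003, -0.991, 1.135], [0.0, 0.0, 0.0, 1.0]]
scene [[426.36170900543306, 0.0, 318.6326113539656], [0.0, 426.36170900543306, 195.41814741929164], [0.0, 0.0, 1.0]] [-0.00982369  0.          0.          0.          0.        ] [[-0.683, -0.731, -0.004, 0.348], [-0.451, 0.426, -0.785, 0.282], [0.575, -0.534, -0.62, 0.631], [0.0, 0.0, 0.0, 1.0]]
0.1 [ 1.37969108e-01  9.90436334e-01 -6.20972896e-04 -8.87754654e-05] 0.08581671707451609 [-0.08285932 -0.57908076  0.94683387] 0.017
```

View pics/top.png

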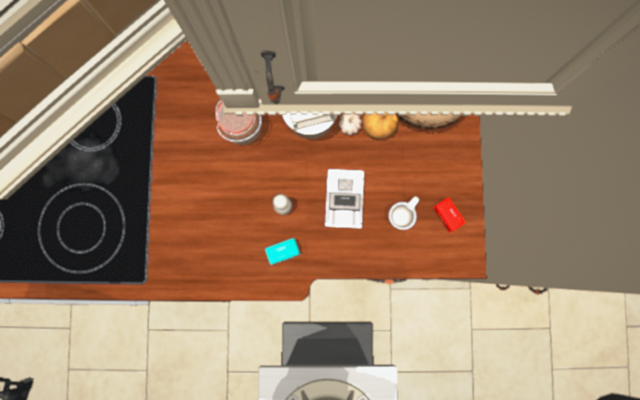

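View pics/scene.png

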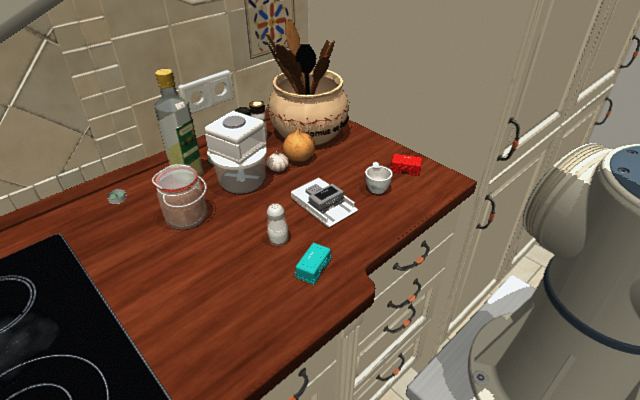

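```bash
cat > h.py <<'E'
import numpy as np,cv2
def ray(c,uv,z):
    p=cv2.undistortPoints(np.float64(uv).reshape(-1,1,2),c["intrinsics"],c["dist"]).reshape(-1,2)
    V=c["view"];R=V[:3,:3];o=-R.T@V[:3,3]
    d=np.c_[p,np.ones(len(p))]@R
    return o+d*((z-o[2])/d[:,2])[:,None]
E
python3 - <<'E'
from h import *
for n,(x0,y0,w,h) in dict(top=(310,160,70,75),scene=(280,170,90,65)).items():
    f=cv2.imread(f"pics/{n}.png")[y0:y0+h,x0:x0+w]
    cv2.imwrite(f"pics/{n}_c.png",cv2.resize(f,None,fx=8,fy=8,interpolation=cv2.INTER_NEAREST))
c=dict(np.load("top.npz")); f=c["frame"]
hsv=cv2.cvtColor(f,cv2.COLOR_RGB2HSV)
m=((hsv[:,:,1]<70)).astype(np.uint8); m[:160]=0;m[240:]=0;m[:,:310]=0;m[:,375:]=0
k=max(cv2.findContours(m,cv2.RETR_EXTERNAL,cv2.CHAIN_APPROX_NONE)[0],key=cv2.contourArea)
P=ray(c,k[:,0],0.022)[:,:2].astype(np.float32)
r=cv2.minAreaRect(P);print(r,cv2.boxPoints(r).tolist(),cv2.boundingRect(k))
E
```

```text
((0.5383269786834717, -0.039896007627248764), (0.08818280696868896, 0.13735000789165497), 87.32862854003906) [[0.46767163276672363, -0.08073873817920685], [0.6048723459243774, -0.08714025467634201], [0.6089823246002197, 0.0009467229247093201], [0.4717816114425659, 0.007348239421844482]] (324, 169, 40, 60)
```

View pics/top_c.png

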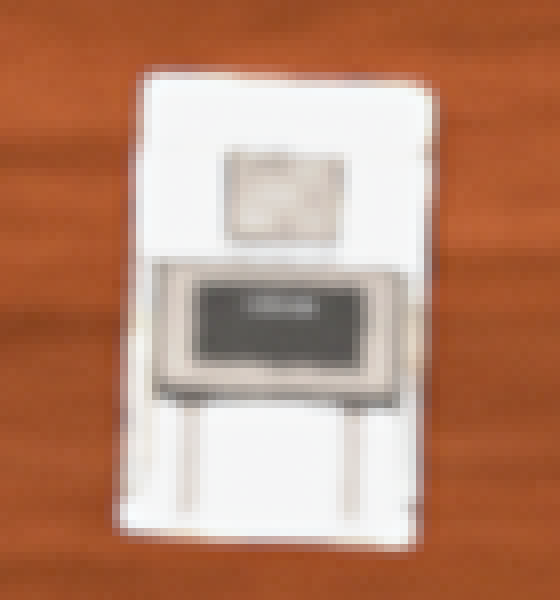

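View pics/scene_c.png

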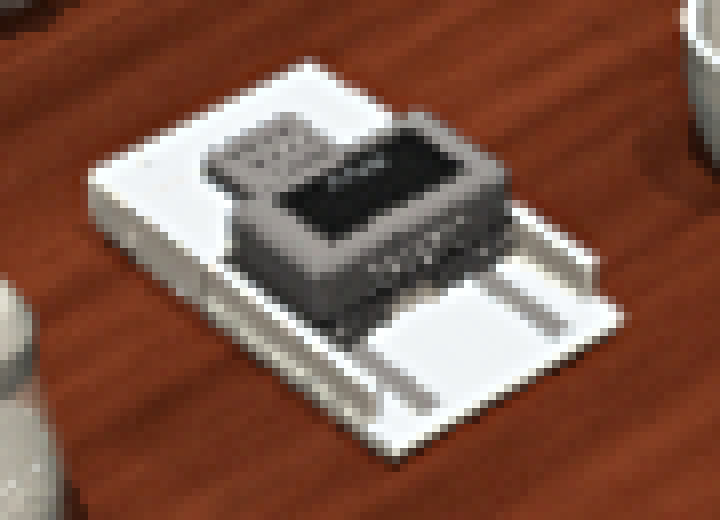

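```bash
python3 - <<'E'
from h import *
from workcell import *
c=dict(np.load("top.npz"))
g=lambda L,z:ray(c,np.array(L)/8.+[310,160]-0.5,z)[:,:2]
s=dict(np.load("scene.npz"))
gs=lambda L,z:ray(s,np.array(L)/8.+[280,170]-0.5,z)[:,:2]
K=g([(230,152),(345,155),(340,243),(228,240)],.028);P=g([(158,262),(407,268),(400,394),(155,388)],.040)
D=g([(145,76),(434,88)],.022);F=g([(118,530),(412,548)],.008)
Ps=gs([(232,212),(415,112),(512,180),(315,265)],.040);Ks=gs([(207,160),(290,115),(340,155),(270,205)],.028)
for n,Q in dict(K=K,P=P,D=D,F=F,Ps=Ps,Ks=Ks).items():print(n,Q.round(4).tolist(),Q.mean(0).round(4))
yaw=lambda a,b:np.degrees(np.arctan2(*(a-b)[::-1]))
print("yaw",yaw(D.mean(0),F.mean(0)),[yaw(a,b)-90 for a,b in((P[0],P[1]),(P[3],P[2]),(D[0],D[1]),(F[0],F[1]))],yaw(K.mean(0),P.mean(0)))
dx=(D.mean(0)-F.mean(0));print(np.linalg.norm(dx))
u=np.array([np.cos(np.radians(-3)),np.sin(np.radians(-3))])
for n,Q,x in(("K",K,.0195),("P",P,-.0205),("D",D,.055),("F",F,-.079),("Ps",Ps,-.0205)):print(n,(Q.mean(0)-x*u).round(4))
E
```

```text
K [[0.5837, -0.0262], [0.5828, -0.0598], [0.5568, -0.0582], [0.5576, -0.0255]] [ 0.5702 -0.0424]
P [[0.5493, -0.0051], [0.5476, -0.0769], [0.5109, -0.0745], [0.5127, -0.0042]] [ 0.5301 -0.0402]
D [[0.6076, -0.0014], [0.604, -0.0866]] [ 0.6058 -0.044 ]
F [[0.4746, 0.0066], [0.4693, -0.0798]] [ 0.472  -0.0366]
Ps [[0.5473, -0.0047], [0.5456, -0.0724], [0.5052, -0.0699], [0.5153, -0.0056]] [ 0.5284 -0.0381]
Ks [[0.5811, -0.0253], [0.5806, -0.0567], [0.557, -0.0542], [0.5538, -0.0244]] [ 0.5681 -0.0402]
yaw -3.145571257711569 [np.float64(-1.3810583874229536), np.float64(-1.4118835871105517), np.float64(-2.3846692615475575), np.float64(-3.526778483677063)] -3.259727736740652
0.13402994218801284
K [ 0.5508 -0.0414]
P [ 0.5506 -0.0412]
D [ 0.5509 -0.0411]
F [ 0.5508 -0.0407]
Ps [ 0.5488 -0.0392]
```

```bash
cat >> h.py <<'E'
from workcell import *
from scipy.spatial.transform import Rotation as Rn
O=np.array([.5502,-.0406]);A=np.radians(-3.1);U=np.array([np.cos(A),np.sin(A)])
y=np.r_[U,0];z=np.array([0,0,-1.]);Q=Rn.from_matrix(np.c_[np.cross(y,z),y,z]).as_quat()
def pos(dx,zz): return [*(O+dx*U),zz]
def st(t=""):
    o=get_obs();print(t,round(o["time_s"],2),np.round(o["position"],4),np.round(o["wrist_force"],2),round(o["gripper_width"],4),np.round(o["grip_force"],2));return o
E
python3 - <<'E'
from h import *
bot.servo_line([.13,.46,.26],velocity=.2);st()
hand.move_gripper(.073,40)
bot.reach(pos(-.02425,.14),Q);st()
bot.servo_line(pos(-.02425,.075),velocity=.1);st()
for n in("wrist","scene"):
    c=vision.read_camera(n);f=c["frame"][:,:,::-1]
    cv2.imwrite(f"pics/{n}2.png",f if n=="wrist" else cv2.resize(f[110:250,240:420],None,fx=4,fy=4))
E
```

```text
0.98 [0.1303 0.461  0.2603] [-0.61 -0.32  0.08] 0.0854 0.0
 3.58 [ 0.5261 -0.0385  0.1402] [ 0.07 -0.19  0.33] 0.0728 0.0
 4.38 [ 0.5263 -0.0392  0.0753] [-0.56  0.08  0.47] 0.0731 0.0
```

View pics/wrist2.png

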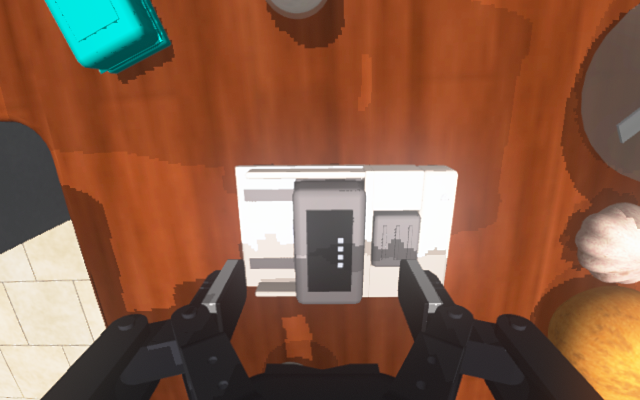

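View pics/scene2.png

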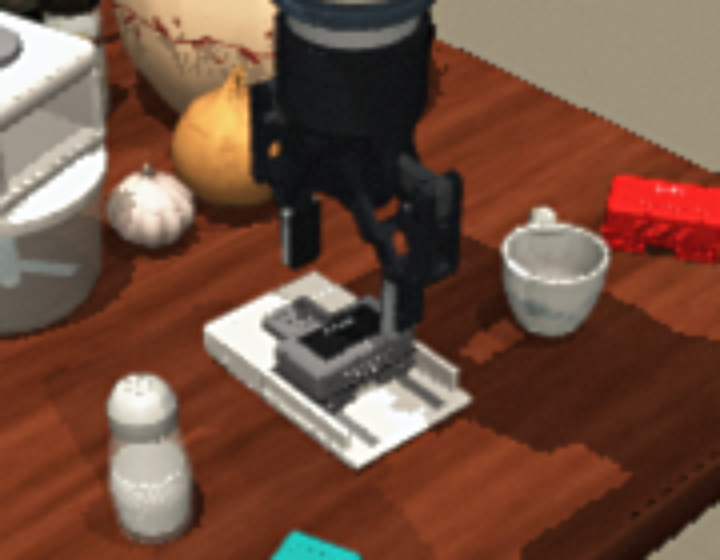

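```bash
python3 - <<'E'
from h import *
bot.servo_line(pos(-.02425,.052),velocity=.06);bot.dwell(.2)
b=np.mean([get_obs()["wrist_force"] for _ in range(5)],0);st("base")
zz=.052
while zz>.024:
    zz-=.0015
    bot.servo_line(pos(-.02425,zz),velocity=.02);bot.dwell(.05)
    o=get_obs();f=o["wrist_force"]-b
    print(round(zz,4),round(o["position"][2],4),f.round(2))
    if f[2]>5.5: break
bot.dwell(.3);st("end")
E
```

```text
base 5.21 [ 0.5262 -0.0393  0.0522] [-0.04  0.39 -0.1 ] 0.0731 0.0
0.0505 0.0505 [-0.25  0.4   0.24]
0.049 0.0489 [-1.33  0.07  0.06]
0.0475 0.0474 [ 0.37 -0.08  0.59]
0.046 0.0459 [ 0.27 -0.77  1.33]
0.0445 0.0444 [-0.63 -0.48  0.14]
0.043 0.0429 [-0.19 -0.08  0.38]
0.0415 0.0415 [-0.55 -0.64 -0.25]
0.04 0.0399 [-1.13 -0.54 -0.62]
0.0385 0.0384 [ 0.13 -0.29  0.38]
0.037 0.037 [-0.39 -0.16  0.01]
0.0355 0.0355 [-0.24 -0.42  0.94]
0.034 0.034 [-0.   -0.46  1.38]
0.0325 0.0324 [-1.23  0.43  2.88]
0.031 0.0309 [-1.91 -0.9   2.24]
0.0295 0.0301 [-5.17 -0.81 13.13]
end 10.01 [ 0.526  -0.0393  0.0301] [-5.05  0.67 11.99] 0.073 7.29
```

```bash
python3 - <<'E'
from h import *
for n in("wrist","scene"):
    c=vision.read_camera(n);f=c["frame"][:,:,::-1]
    cv2.imwrite(f"pics/{n}3.png",f if n=="wrist" else cv2.resize(f[130:250,260:400],None,fx=5,fy=5))
st()
E
```

```text
10.11 [ 0.526  -0.0393  0.0301] [-3.84 -0.07 12.41] 0.0729 7.29
```

View pics/wrist3.png

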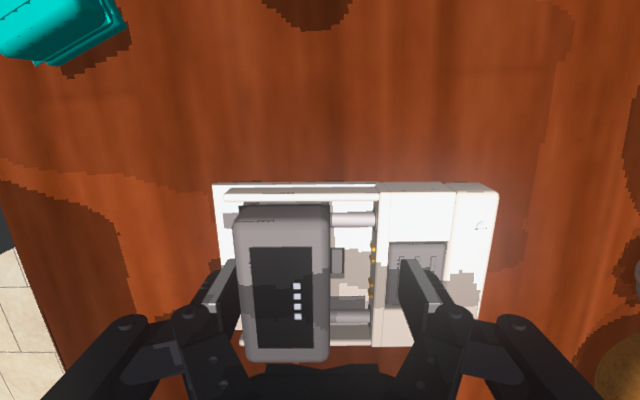

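View pics/scene3.png

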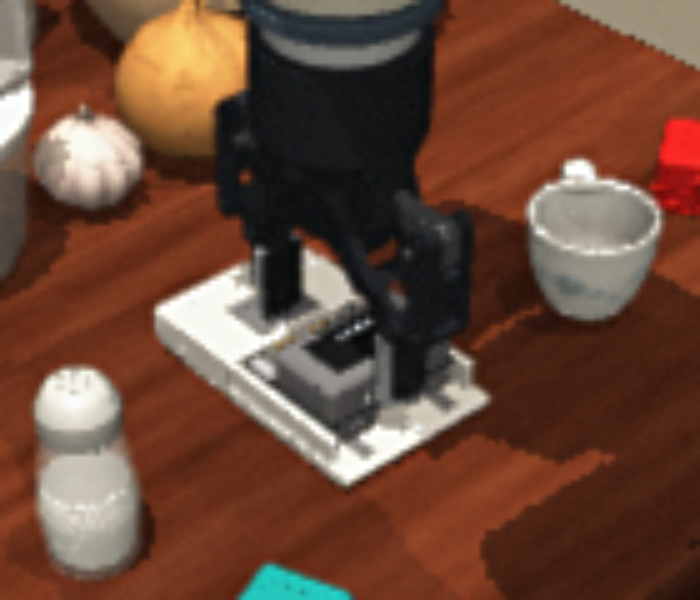

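The pack has popped out about 20 mm. In the wrist view its rear edge is at column 330 and the housing at 377. It rests against the left finger (column ~235), while the right finger (column ~410) holds the key flush.

```bash
python3 -c "
from workcell import *
bot.dwell(.3);print(hand_in())"
```

```text
the job is handed in; nothing more can be done
None
```

I handed the job in with one finger holding the eject key flush and the pack resting against the other finger, popped out about 20 mm; the neighbouring objects were not touched, and no verdict came back.

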